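# Lay out the carving gouges by length

### The arm

A 6-joint arm with a two-finger parallel gripper is mounted at the origin on the work surface. World frame = base frame: x ahead of the robot, y to its left, z up, the work surface at z = 0. Lengths are in m, angles in rad, forces in N, time in s.
With the tool pointing down it reaches from about 0.35 to 0.775 m from the base axis. Payload 5.5 kg.
Tool frame: the origin (TCP) lies on the centre line of the jaws, within the pads' length; the fingertips stand 11 mm ahead of it and the grasp point (between the pads) lies 8 mm behind it (env.tip_extent is the distance from the TCP to the fingertips, in m); z points along the fingers, y is the line along which they close (so a half turn about z gives the same grasp; the last joint's range is limited). The gripper opens to 85 mm and grips with 20 to 120 N. Pads are 22 mm wide; open, the fingers measure 114 mm over their backs; the gripper's body (76 mm by 85 mm) begins 54 mm behind the grasp point. The pads swing forward as they close: fully open they stand 13 mm farther back than shut.
Start: joints at [-1.466, 0.313, 0.046, 1.304, 0, 1.431], TCP at [0.139, -0.558, 0.242] pointing down, gripper open.
Joint ranges: [-2.76, 2.76], [-0.86, 1.69], [-1.03, 1.26], [-2.2, 2.34], [-1.47, 1.5], [-3.14, 3.14]. Speed limits (rad/s): [2.57, 2.57, 3.14, 3.14, 3.14, 3.14].

### API

Orientations are given as a unit quaternion [w, x, y, z].
In Python, from workcell import env gives the robot as it stands.
- The arm moves only by the shell command python3 -m jog 'ROWS' [FORCE]. ROWS is JSON, a list of rows, each a list of 5 numbers: the gripper's target within -1 to 1 (shut at 1, half-way at 0, fully open at -1), then the shift along the tool's x, y, z in m, then the turn about the tool's z in degrees. In form: [[fingers, tx, ty, tz, turn], ...]. A call has 1 to 5 rows; each row shifts and turns the commanded pose from where the row before left it, along the tool's axes as they then stand; what a row does not reach is not made up. A row lasts 1/12 s, in which the tool goes at most 41.7 mm and 7.16 degrees, less where a joint would pass 70% of its speed; a pose out of reach is approached as far as the arm can. A call is refused whole if a number of a shift passes 0.0417 or a number of a turn 7.16, either way. A call with a gripper value outside its range is refused whole. The fingers move at their own pace and stop on an object; FORCE is the grip in N (left out, the last holds). Time passes only in rows, so rows that do not move let the fingers close. It gives the time, the measured TCP pose, the force, the opening and the grip force at its end, in the units of the state.
- env.get_state(): the state, without advancing time (a new reading comes with each control period).
- env.read_camera(name): name is "side" or "top" or "wrist"; returns a dict with "img" (384x512x3 uint8, red, green, blue), "fov_y" (degrees; the focal length in pixels is half the picture's height over the tangent of half this angle, whatever the lens; pixels are square), "cx", "cy" (the principal point, pixels), "D" ([k1, k2, p1, p2, k3] as OpenCV has them; the pictures are not rectified), "T" (4x4, takes a point from camera to world coordinates). Camera axes: x right, y up, looking along -z (the intrinsics and any distortion apply to the point x, -y, -z); pixel columns grow to the right and rows downward; lengths in m; the calibration is good to about 2 mm. A picture is of the moment at which its call begins. There is no depth.
- env.hand_in(): hands the job in; it is judged then, once.
The state is a dict: "clock": time; "joint_pos": joint angles; "qvel": joint speeds; "tau": joint torques, N m; "tcp_pos": TCP position; "orientation": TCP orientation; "wrist_force": force on the tool from outside, world axes, zero at the start; "ft_torque": the same for the moment, N m; "finger_gap": finger opening in m; "grip_force": force on a finger pad.
Only numpy, scipy, OpenCV 4.12 (cv2) and the standard library are available. Lean on these libraries where they do the work, as an engineer would, in place of code of your own. Each camera call takes 0.05 s, during which the arm holds its last target. There are 200 camera calls.

### The job

Lay the four carving gouges out on the pale tool board in order of length, one on each leather strip: the shortest on the strip next to the grey sharpening stone, then ever longer ones, with the longest on the strip at the other end beside the strop. Each gouge should lie flat and straight along its strip, with its handle centred on the strip.

Things in the scene. Friction and masses are not known exactly. Their poses are not given: they have to be found in the camera images.
- gouge_a: The shortest carving gouge, 132 mm long, loose, lying on the dark slate-blue bench board. Octagonal red-brown wooden handle 92 mm long, 22 mm across flats, then 40 mm of ferrule, thin steel shank and blade 7 mm wide. Origin: middle of the handle, on its axis (11 mm above what it lies on); +x towards the blade tip, z up at the start. About 60 g, balances within 15 mm of the origin; grip it there across the flats.
- gouge_b: The second shortest carving gouge, 158 mm long, loose, lying on the dark slate-blue bench board. Octagonal red-brown wooden handle 104 mm long, 22 mm across flats, then 54 mm of ferrule, thin steel shank and blade 9 mm wide. Origin: middle of the handle, on its axis (11 mm above what it lies on); +x towards the blade tip, z up at the start. About 72 g, balances within 15 mm of the origin; grip it there across the flats.
- gouge_c: The second longest carving gouge, 184 mm long, loose, lying on the dark slate-blue bench board. Octagonal red-brown wooden handle 116 mm long, 22 mm across flats, then 68 mm of ferrule, thin steel shank and blade 11 mm wide. Origin: middle of the handle, on its axis (11 mm above what it lies on); +x towards the blade tip, z up at the start. About 84 g, balances within 15 mm of the origin; grip it there across the flats.
- gouge_d: The longest carving gouge, 210 mm long, loose, lying on the dark slate-blue bench board. Octagonal red-brown wooden handle 128 mm long, 22 mm across flats, then 82 mm of ferrule, thin steel shank and blade 13 mm wide. Origin: middle of the handle, on its axis (11 mm above what it lies on); +x towards the blade tip, z up at the start. About 96 g, balances within 15 mm of the origin; grip it there across the flats.
- strip_1: One of four alike dark-brown leather strips, 130 x 36 mm, 3 mm thick, side by side 66 mm apart in a row on the pale tool board (12 mm thick). Fixed. Origin: centre of its underside, on the board's top; its upper face is 3 mm higher. x along the strip (roughly away from the robot), y across it, along the row.
- strip_2: One of four alike dark-brown leather strips, 130 x 36 mm, 3 mm thick, side by side 66 mm apart in a row on the pale tool board (12 mm thick). Fixed. Origin: centre of its underside, on the board's top; its upper face is 3 mm higher. x along the strip (roughly away from the robot), y across it, along the row.
- strip_3: One of four alike dark-brown leather strips, 130 x 36 mm, 3 mm thick, side by side 66 mm apart in a row on the pale tool board (12 mm thick). Fixed. Origin: centre of its underside, on the board's top; its upper face is 3 mm higher. x along the strip (roughly away from the robot), y across it, along the row.
- strip_4: One of four alike dark-brown leather strips, 130 x 36 mm, 3 mm thick, side by side 66 mm apart in a row on the pale tool board (12 mm thick). Fixed. Origin: centre of its underside, on the board's top; its upper face is 3 mm higher. x along the strip (roughly away from the robot), y across it, along the row.
- stone: The sharpening stone: a plain grey bar 150 x 24 mm, 18 mm high, fixed on the tool board at one end of the row, parallel to the strips, 51 mm from the nearest strip (centre to centre). At the row's other end lies the strop, a pale wooden paddle with brown face and thin round handle. Origin: centre of its underside; x along it.

How it is judged:
At the end, for the whole second after the job is handed in: From the stone's end the strips carry the gouges from shortest to longest. Each handle's middle is within 15 mm along and 10 mm across of its strip's middle and 9 to 19 mm above its underside; each tool is within 0.2 rad of its strip's direction (either way), at rest (((horizontal distance between stone and strip_1 below 0.08 m and (x of gouge_a in the frame of strip_1 between -0.015 and 0.015 m and y of gouge_a in the frame of strip_1 between -0.01 and 0.01 m and z of gouge_a in the frame of strip_1 between 0.009 and 0.019 m and angle between the x axis of gouge_a and the x axis of strip_1, either way round below 0.2 rad) and (x of gouge_b in the frame of strip_2 between -0.015 and 0.015 m and y of gouge_b in the frame of strip_2 between -0.01 and 0.01 m and z of gouge_b in the frame of strip_2 between 0.009 and 0.019 m and angle between the x axis of gouge_b and the x axis of strip_2, either way round below 0.2 rad) and (x of gouge_c in the frame of strip_3 between -0.015 and 0.015 m and y of gouge_c in the frame of strip_3 between -0.01 and 0.01 m and z of gouge_c in the frame of strip_3 between 0.009 and 0.019 m and angle between the x axis of gouge_c and the x axis of strip_3, either way round below 0.2 rad) and (x of gouge_d in the frame of strip_4 between -0.015 and 0.015 m and y of gouge_d in the frame of strip_4 between -0.01 and 0.01 m and z of gouge_d in the frame of strip_4 between 0.009 and 0.019 m and angle between the x axis of gouge_d and the x axis of strip_4, either way round below 0.2 rad)) or (horizontal distance between stone and strip_4 below 0.08 m and (x of gouge_a in the frame of strip_4 between -0.015 and 0.015 m and y of gouge_a in the frame of strip_4 between -0.01 and 0.01 m and z of gouge_a in the frame of strip_4 between 0.009 and 0.019 m and angle between the x axis of gouge_a and the x axis of strip_4, either way round below 0.2 rad) and (x of gouge_b in the frame of strip_3 between -0.015 and 0.015 m and y of gouge_b in the frame of strip_3 between -0.01 and 0.01 m and z of gouge_b in the frame of strip_3 between 0.009 and 0.019 m and angle between the x axis of gouge_b and the x axis of strip_3, either way round below 0.2 rad) and (x of gouge_c in the frame of strip_2 between -0.015 and 0.015 m and y of gouge_c in the frame of strip_2 between -0.01 and 0.01 m and z of gouge_c in the frame of strip_2 between 0.009 and 0.019 m and angle between the x axis of gouge_c and the x axis of strip_2, either way round below 0.2 rad) and (x of gouge_d in the frame of strip_1 between -0.015 and 0.015 m and y of gouge_d in the frame of strip_1 between -0.01 and 0.01 m and z of gouge_d in the frame of strip_1 between 0.009 and 0.019 m and angle between the x axis of gouge_d and the x axis of strip_1, either way round below 0.2 rad))) and linear speed of each of gouge_a, gouge_b, gouge_c, gouge_d below 0.02 m/s and angular speed of each of gouge_a, gouge_b, gouge_c, gouge_d below 0.2 rad/s); the robot touches nothing.
It also fails if it takes over 112 s, if anything falls off the work surface, if the arm or the gripper's body presses on something with over 40 N, if the wrist force passes 120 N, or if a joint passes its speed limit or range.

## Working session

There is one attempt and no reset: what is moved stays moved. The work goes in short steps, Python scripts to look and compute and a shell command to move; the robot and the scene stay as the last step left them, time stands still between calls to the robot, and variables do not carry over. Pictures are saved under pics/ and viewed, at most 14 in all, crops included, and the job is handed in when it is done.

```bash
mkdir -p pics; ls
python3 - <<'E'
from workcell import env
import cv2, numpy as np
for n in ["top","side"]:
    r=env.read_camera(n); cv2.imwrite(f"pics/{n}0.png",r["img"][:,:,::-1])
    print(n,r["fov_y"],r["cx"],r["cy"],r["D"],np.round(r["T"],3).tolist())
s=env.get_state(); print(s)
E
```

```text
pics
top 48.43774757908799 250.02731158945497 182.67205620866835 [-0.01128708  0.          0.          0.          0.        ] [[-0.021, 0.99, -0.138, 0.373], [-1.0, -0.022, -0.004, 0.008], [-0.007, 0.137, 0.99, 1.184], [0.0, 0.0, 0.0, 1.0]]
side 52.06645185250569 259.7570744806865 196.28517601192536 [-0.09881715  0.          0.          0.          0.        ] [[0.994, 0.039, -0.099, 0.402], [-0.105, 0.535, -0.838, -0.826], [0.02, 0.844, 0.536, 0.586], [0.0, 0.0, 0.0, 1.0]]
{'clock': 0.1, 'joint_pos': array([-1.46564470e+00,  3.13926387e-01,  4.51063458e-02,  1.30359750e+00,
       -2.18720129e-06,  1.43120170e+00]), 'qvel': array([ 0.00124866, -0.00075895,  0.00371653,  0.00049   , -0.00102955,
        0.00116409]), 'tau': array([ 3.82440092e-03, -4.81722379e+01,  2.99245691e+01,  1.26009193e-02,
       -1.91717072e-05, -8.17186191e-06]), 'tcp_pos': array([ 0.13927584, -0.55743461,  0.24150303]), 'orientation': array([-8.10505090e-04,  9.92521422e-01,  1.22067892e-01,  1.28657313e-05]), 'wrist_force': array([ 0.20957106,  0.63518827, -0.03038768]), 'ft_torque': array([ 0.00562046, -0.04890861, -0.02368289]), 'grip_force': 0.0, 'finger_gap': 0.08536090849272478}
```

View pics/top0.png

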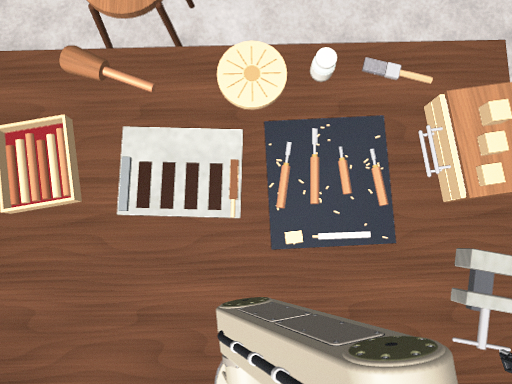

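View pics/side0.png

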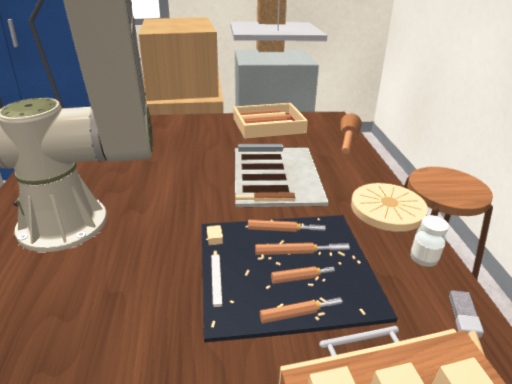

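The top view shows the gouges at about columns 284, 314, 345 and 378 (rows 120–210). The strips are at columns 144, 168, 191 and 215, with the stone left of them at column 124 and the strop right at 235. The side view shows the same layout with nothing in the way. Next I measure.

```bash
cat > h.py <<'E'
from workcell import env
import cv2, numpy as np
def ray(r,p):
    h,w=r["img"].shape[:2]; f=h/2/np.tan(np.radians(r["fov_y"]/2))
    K=np.array([[f,0,r["cx"]],[0,f,r["cy"]],[0,0,1.]])
    u=cv2.undistortPoints(np.array(p,float).reshape(-1,1,2),K,np.array(r["D"],float))[:,0]
    d=np.c_[u[:,0],-u[:,1],-np.ones(len(u))]
    T=np.array(r["T"]); return T[:3,3],d@T[:3,:3].T
def plane(r,p,z):
    o,d=ray(r,p); return o+d*((z-o[2])/d[:,2])[:,None]
def tri(r1,p1,r2,p2):
    o1,d1=ray(r1,[p1]); o2,d2=ray(r2,[p2])
    A=np.c_[d1[0],-d2[0]]; t=np.linalg.lstsq(A,o2-o1,rcond=None)[0]
    a,b=o1+d1[0]*t[0],o2+d2[0]*t[1]; return (a+b)/2,np.linalg.norm(a-b)
def blobs(m,box,amin):
    x0,y0,x1,y1=box; mm=np.zeros(m.shape,np.uint8); mm[y0:y1,x0:x1]=m[y0:y1,x0:x1]
    n,l,s,c=cv2.connectedComponentsWithStats(mm)
    return [np.argwhere(l==i)[:,::-1] for i in range(1,n) if s[i,4]>amin]
def red(r):
    i=r["img"].astype(int); return ((i[...,0]-i[...,2]>55)&(i[...,0]>110)&(i[...,1]<.75*i[...,0])).astype(np.uint8)
def brown(r):
    i=r["img"].astype(int); return (i.sum(2)<170).astype(np.uint8)
def axis(P):  # xy points on plane -> centre, yaw, length, width (min-area rect)
    (c,s,a)=cv2.minAreaRect((P[:,:2]*1000).astype(np.float32)); c=np.array(c)/1000
    e=np.linalg.svd(P[:,:2]-P[:,:2].mean(0),full_matrices=False)[2][0]
    if e[0]<0:e=-e
    return c,np.degrees(np.arctan2(e[1],e[0])),max(s),min(s)
E
python3 - <<'E'
from h import *
t=env.read_camera("top"); s=env.read_camera("side")
T=sorted(blobs(red(t),(266,118,392,240),60),key=lambda b:b[:,0].mean())
S=sorted(blobs(red(s),(205,215,378,325),100),key=lambda b:b[:,1].mean())
print(len(T),len(S))
for b,c in zip(T,S):
    p,e=tri(t,b.mean(0),s,c.mean(0)); print("tri",p.round(4),e.round(4))
for z in (.02,.026):
  for b in T: 
    c,y,l,w=axis(plane(t,b,z)); print(z,c.round(4),round(y,1),l,w)
for b in sorted(blobs(brown(t),(130,150,226,212),100),key=lambda b:b[:,0].mean()):
    print("strip",[ (v.round(4) if hasattr(v,'round') else v) for v in axis(plane(t,b,.015))])
B=sorted(blobs(brown(s),(235,150,325,195),60),key=lambda b:b[:,1].mean())
for b in B: print("strip side",[v for v in axis(plane(s,b,.015))],len(b))
E
```

```text
7 5
tri [ 0.4696 -0.0334  0.0064] 0.0537
tri [ 0.7441 -0.0898 -0.0265] 0.0305
tri [ 0.544  -0.0826 -0.0454] 0.0223
tri [ 0.5563 -0.1737 -0.0478] 0.0143
tri [ 0.5474 -0.2642 -0.0652] 0.0227
0.02 [ 0.4618 -0.033 ] 0.0 163.93861389160156 8.12766170501709
0.02 [ 0.7129 -0.0946] -89.9 118.03459930419922 5.799410343170166
0.02 [ 0.5241 -0.0765] -9.0 118.91325378417969 23.480911254882812
0.02 [ 0.5415 -0.1632] -2.6 133.93104553222656 22.1651554107666
0.02 [ 0.547  -0.2469] 6.1 95.42822265625 24.000965118408203
0.02 [ 0.5187 -0.3413] 8.5 107.22734832763672 24.586490631103516
0.02 [ 0.6484 -0.3742] -0.8 123.19493103027344 16.83913230895996
0.026 [ 0.4614 -0.0328] 0.0 163.0934600830078 8.085762977600098
0.026 [ 0.7112 -0.094 ] -89.9 117.42609405517578 5.769545078277588
0.026 [ 0.5234 -0.0761] -9.0 118.30018615722656 23.3598575592041
0.026 [ 0.5406 -0.1623] -2.6 133.2406005859375 22.050888061523438
0.026 [ 0.5461 -0.2456] 6.1 94.93627166748047 23.877233505249023
0.026 [ 0.518  -0.3395] 8.5 106.67454528808594 24.459758758544922
0.026 [ 0.6469 -0.3723] -0.8 122.55976104736328 16.752309799194336
strip [array([0.5372, 0.3081]), np.float64(-2.3719), 125.90558624267578, 31.849945068359375]
strip [array([0.5343, 0.2421]), np.float64(-2.8007), 123.68968200683594, 31.705078125]
strip [array([0.5311, 0.1762]), np.float64(-3.185), 125.58536529541016, 31.44274139404297]
strip [array([0.5275, 0.1103]), np.float64(-2.7459), 125.57904052734375, 31.3297176361084]
strip side [array([0.53819183, 0.30575958]), np.float64(-3.539763679258763), 117.3914566040039, 21.592493057250977] 148
strip side [array([0.53516168, 0.23736816]), np.float64(-1.9481915514548278), 120.6617431640625, 19.637718200683594] 142
strip side [array([0.531245  , 0.17214716]), np.float64(-2.2359244809274648), 121.81745147705078, 23.771907806396484] 179
strip side [array([0.52907556, 0.10707642]), np.float64(-2.087344897014744), 120.88560485839844, 26.984264373779297] 246
```

```bash
python3 -m jog '[[-0.2,0.035,-0.010,0,0],[-0.2,0.035,-0.010,0,0],[-0.2,0.035,-0.010,0,0],[-0.2,0.035,-0.010,0,0],[-0.2,0.035,-0.010,0,0]]'
python3 -m jog '[[-0.2,0.035,-0.010,0,0],[-0.2,0.035,-0.010,0,0],[-0.2,0.035,-0.010,0,0],[-0.2,0.035,-0.010,0,0],[-0.2,0.035,-0.010,0,0]]'
python3 -m jog '[[-0.2,0.035,-0.010,0.02,0],[-0.2,0.035,-0.010,0.02,0],[-0.2,0,0,0.02,5.5],[-0.2,0,0,0.02,0],[-0.2,0,0,0,0]]'
cat >> h.py <<'E'
def look(name,z,side=None):
    r=env.read_camera(name); return r
def go(tx,ty,tz,yaw):  # world target -> tool shifts in present frame, turn (deg)
    s=env.get_state(); w,x,y,zz=s["orientation"]; from scipy.spatial.transform import Rotation as R
    m=R.from_quat([x,y,zz,w]).as_matrix(); p=s["tcp_pos"]; d=m.T@(np.array([tx,ty,tz])-p)
    psi=np.degrees(np.arctan2(m[1,0],m[0,0])); t=(psi-yaw+90)%180-90
    print("shift",d.round(4),"turn",round(t,1),"yaw",round(psi,1),"at",p.round(4))
E
python3 - <<'E'
from h import *
print(env.tip_extent)
t=env.read_camera("top"); s=env.read_camera("side"); w=env.read_camera("wrist")
cv2.imwrite("pics/w1.png",w["img"][:,:,::-1])
T=sorted([b for b in blobs(red(t),(266,118,392,208),100)],key=lambda b:b[:,0].mean())
S=sorted(blobs(red(s),(240,215,350,325),150),key=lambda b:b[:,1].mean())
print([len(b) for b in T],[len(b) for b in S],[b.mean(0).round() for b in T],[b.mean(0).round() for b in S])
for b in T:
    for c in S:
        p,e=tri(t,b.mean(0),s,c.mean(0)); 
        if e<.01: print(p.round(4),e.round(4))
go(.518,-.340,.15,8.5)
E
```

```text
clock: 0.62
tcp_pos: [0.2981, -0.4659, 0.2422]
orientation: [-0.0, 0.993, 0.122, -0.0]
wrist_force: [0.2, -0.9, -0.4]
finger_gap: 0.0513
grip_force: 0.0
clock: 1.03
tcp_pos: [0.456, -0.3748, 0.2422]
orientation: [-0.0, 0.993, 0.122, -0.0]
wrist_force: [-0.0, -0.9, -0.1]
finger_gap: 0.0513
grip_force: 0.0
clock: 1.45
tcp_pos: [0.5164, -0.3371, 0.1574]
orientation: [-0.003, 0.997, 0.075, -0.003]
wrist_force: [-0.6, -0.3, -0.9]
finger_gap: 0.0513
grip_force: 0.0
0.011
[354, 415, 289, 238] [482, 338, 489, 711] [array([283., 186.]), array([314., 180.]), array([344., 177.]), array([379., 188.])] [array([261., 222.]), array([272., 249.]), array([294., 274.]), array([288., 311.])]
[ 0.528  -0.0813 -0.0457] 0.0077
[ 0.5455 -0.2462  0.0229] 0.0
[ 0.4921 -0.3036  0.1433] 0.0087
[ 0.5144 -0.3407  0.0224] 0.007
shift [0.0003 0.     0.013 ] turn 0.0 yaw 8.5 at [ 0.5177 -0.34    0.163 ]
```

View pics/w1.png

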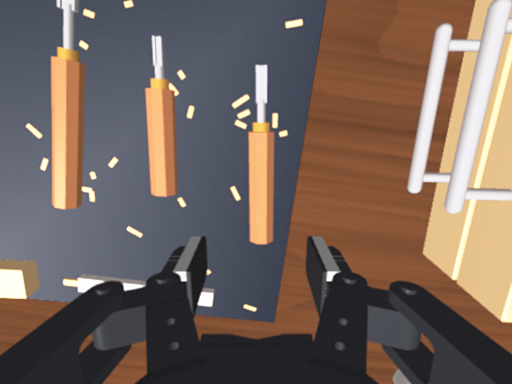

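The wrist view shows gouge b's handle, columns 250–273 and rows 125–242, centred between the fingers. Bench handles have their axis at z≈0.0225. I refine b's pose from this view, then descend.

```bash
cat >> h.py <<'E'
def handles(cam,z,box=(0,0,512,384),amin=300):
    r=env.read_camera(cam)
    for b in blobs(red(r),box,amin):
        c,y,l,w=axis(plane(r,b,z)); 
        if 80<l<145 and w<35: print(cam,b.mean(0).round(),c.round(4),round(y,1),round(l),round(w))
E
python3 - <<'E'
from h import *
handles("wrist",.024); handles("top",.024,(266,118,392,208),100)
E
python3 -m jog '[[-0.2,0,0,0.03,0],[-0.2,0,0,0.03,0],[-0.2,0,0,0.03,0],[-0.2,0,0,0.03,0],[-0.2,0,0,0,0]]'
```

```text
wrist [ 52. 125.] [ 0.5389 -0.1551] -2.7 136 5
wrist [ 73. 130.] [ 0.5394 -0.1716] -2.0 140 17
wrist [441. 111.] [ 0.6065 -0.4891] 7.0 99 12
wrist [162. 140.] [ 0.5476 -0.2486] 5.7 102 25
wrist [260. 185.] [ 0.5193 -0.3429] 8.8 117 23
top [314. 180.] [ 0.5409 -0.1626] -2.6 133 22
top [344. 176.] [ 0.5463 -0.2458] 5.7 95 24
top [283. 186.] [ 0.5234 -0.0765] -9.4 119 23
top [379. 188.] [ 0.5175 -0.3402] 10.5 105 24
clock: 2.12
tcp_pos: [0.5148, -0.338, 0.0379]
orientation: [-0.003, 0.997, 0.074, -0.003]
wrist_force: [-1.5, 0.8, -0.5]
finger_gap: 0.0511
grip_force: 0.0
```

```bash
python3 -m jog '[[-0.2,0.0025,0.002,0.011,0],[-0.2,0,0,0,0],[1,0,0,0,0],[1,0,0,0,0],[1,0,0,0,0]]' 40
python3 -m jog '[[1,0,0,0,0],[1,0,0,0,0]]'
python3 -m jog '[[1,0,0,-0.03,0],[1,0,0,-0.04,0],[1,0,0,-0.04,0],[1,0,0,0,0],[1,0,0,0,0]]'
python3 - <<'E'
from h import *
handles("wrist",.13); go(.534,.242,.14,-2.8)
r=env.read_camera("wrist"); cv2.imwrite("pics/w2.png",r["img"][:,:,::-1])
E
```

```text
clock: 2.53
tcp_pos: [0.5217, -0.3424, 0.0335]
orientation: [0.001, 0.997, 0.074, 0.001]
wrist_force: [0.0, -0.7, 2.5]
finger_gap: 0.0204
grip_force: 39.4
clock: 2.7
tcp_pos: [0.5218, -0.3424, 0.0335]
orientation: [0.001, 0.997, 0.074, 0.001]
wrist_force: [-0.6, 0.4, 7.3]
finger_gap: 0.0207
grip_force: 39.8
clock: 3.12
tcp_pos: [0.5224, -0.3428, 0.1454]
orientation: [0.003, 0.997, 0.074, 0.003]
wrist_force: [-0.7, -0.4, -1.1]
finger_gap: 0.0202
grip_force: 39.5
wrist [ 52. 130.] [ 0.5613 -0.2357] -0.3 81 16
wrist [257. 246.] [ 0.5206 -0.3446] 9.6 116 29
shift [ 0.0993 -0.5754  0.0017] turn 11.3 yaw 8.5 at [ 0.5212 -0.3418  0.1429]
```

View pics/w2.png

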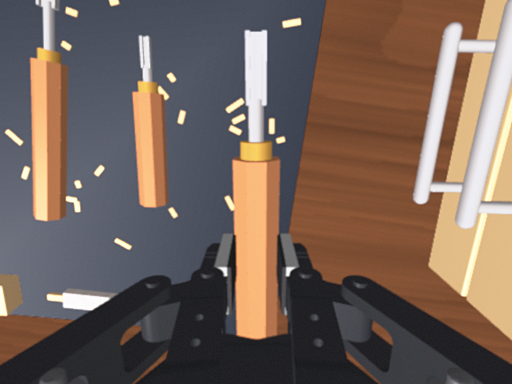

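Gouge b is held: its handle fills columns 235–280 between the pads and lies straight. Carrying it to strip 2.

```bash
python3 -m jog '[[1,0,0,0,7],[1,0,0,0,4.3],[1,-0.001,-0.039,0,0],[1,-0.001,-0.039,0,0],[1,-0.001,-0.039,0,0]]'
python3 -m jog '[[1,-0.001,-0.039,0,0],[1,-0.001,-0.039,0,0],[1,-0.001,-0.039,0,0],[1,-0.001,-0.039,0,0],[1,-0.001,-0.039,0,0]]'
python3 -m jog '[[1,-0.001,-0.039,0,0],[1,-0.001,-0.039,0,0],[1,-0.001,-0.039,0,0],[1,-0.001,-0.039,0,0],[1,-0.001,-0.039,0,0]]'
python3 -m jog '[[1,-0.001,-0.039,0,0],[1,-0.001,-0.039,0,0],[1,0,0,0,0],[1,0,0,0,0],[1,0,0,0,0]]'
python3 - <<'E'
from h import *
r=env.read_camera("wrist"); cv2.imwrite("pics/w3.png",r["img"][:,:,::-1])
for b in blobs(brown(r),(0,0,512,250),800): print(b.mean(0).round(),axis(plane(r,b,.015)))
go(.537,.242,.038,-2.8)
E
```

```text
clock: 3.63
tcp_pos: [0.5216, -0.2228, 0.1388]
orientation: [-0.001, 1.0, -0.025, -0.002]
wrist_force: [0.4, 0.3, -0.7]
finger_gap: 0.0207
grip_force: 39.5
clock: 4.05
tcp_pos: [0.5259, -0.0272, 0.1394]
orientation: [-0.0, 1.0, -0.024, -0.002]
wrist_force: [0.7, 0.1, -1.0]
finger_gap: 0.0207
grip_force: 39.5
clock: 4.47
tcp_pos: [0.5275, 0.1119, 0.1408]
orientation: [-0.022, 1.0, 0.018, -0.003]
wrist_force: [0.6, -0.3, 0.1]
finger_gap: 0.0203
grip_force: 39.5
clock: 4.88
tcp_pos: [0.5256, 0.1491, 0.1456]
orientation: [-0.036, 0.998, 0.045, -0.003]
wrist_force: [1.3, -0.1, -0.5]
finger_gap: 0.0208
grip_force: 39.5
[492. 181.] (array([ 0.57098486, -0.04010834]), np.float64(8.71413259575844), 159.5776824951172, 41.50444030761719)
[100. 127.] (array([0.53866382, 0.30430554]), np.float64(0.7625428185294965), 127.19246673583984, 35.8282470703125)
[170. 163.] (array([0.53533429, 0.23896475]), np.float64(-2.5516935487624894), 127.44050598144531, 34.67348861694336)
[230. 172.] (array([0.52722528, 0.18077655]), np.float64(-3.305006302052519), 138.0735626220703, 26.219806671142578)
[315. 181.] (array([0.53150757, 0.10787083]), np.float64(-2.020332444669944), 122.62037658691406, 34.26329803466797)
shift [ 0.0199 -0.0836  0.1142] turn 8.0 yaw 5.2 at [0.5258 0.1489 0.1459]
```

View pics/w3.png

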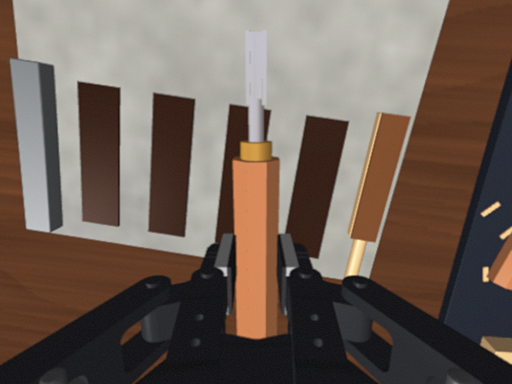

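The wrist view shows the strips at columns 100, 170, 240 and 315, with the stone at 38. The arm stopped short because joint 6 reached its range. Either way round is allowed, so I turn the tool half a turn the other way.

```bash
python3 -m jog '[[1,0,0,0,-7.1],[1,0,0,0,-7.1],[1,0,0,0,-7.1],[1,0,0,0,-7.1],[1,0,0,0,-7.1]]' |tail -1
python3 -m jog '[[1,0,0,0,-7.1],[1,0,0,0,-7.1],[1,0,0,0,-7.1],[1,0,0,0,-7.1],[1,0,0,0,-7.1]]'|tail -1
python3 -m jog '[[1,0,0,0,-7.1],[1,0,0,0,-7.1],[1,0,0,0,-7.1],[1,0,0,0,-7.1],[1,0,0,0,-7.1]]'|tail -1
python3 -m jog '[[1,0,0,0,-7.1],[1,0,0,0,-7.1],[1,0,0,0,-7.1],[1,0,0,0,-7.1],[1,0,0,0,-7.1]]'|tail -1
python3 -m jog '[[1,0,0,0,-7.1],[1,0,0,0,-7.1],[1,0,0,0,-7.1],[1,0,0,0,-7.1],[1,0,0,0,0]]'
python3 - <<'E'
from h import *
go(.531,.242,.038,177.2); print(env.get_state()["joint_pos"])
E
```

```text
grip_force: 39.5
grip_force: 39.5
grip_force: 39.5
grip_force: 39.5
clock: 7.02
tcp_pos: [0.5263, 0.1485, 0.1465]
orientation: [-0.006, 0.037, 0.999, 0.036]
wrist_force: [-1.2, 0.0, -1.0]
finger_gap: 0.0207
grip_force: 39.5
shift [0.0008 0.0855 0.115 ] turn -1.5 yaw 175.7 at [0.5263 0.1485 0.1465]
[ 0.08882974  0.30202034 -0.21174868  1.05886311  0.07348978  0.16348447]
```

```bash
python3 -m jog '[[1,0,0.0285,0,-1.5],[1,0,0.0285,0,0],[1,0,0.028,0,0],[1,0,0,0.03,0],[1,0,0,0.03,0]]'|tail -1
python3 -m jog '[[1,0,0,0.03,0],[1,0,0,0.01,0],[1,0,0,0,0],[1,0,0,0,0],[1,0,0,0,0]]'
python3 - <<'E'
from h import *
go(.531,.241,.0375,177.2); handles("top",.04,(130,110,230,240),60)
r=env.read_camera("side"); cv2.imwrite("pics/s2.png",cv2.resize(r["img"][120:220,210:350,::-1],(700,500)))
E
```

```text
grip_force: 39.6
clock: 7.85
tcp_pos: [0.5321, 0.2414, 0.0551]
orientation: [-0.004, 0.026, 0.999, 0.037]
wrist_force: [-0.4, -0.7, -0.3]
finger_gap: 0.0201
grip_force: 39.6
shift [ 0.001  -0.0018  0.0175] turn -0.1 yaw 177.1 at [0.5321 0.2414 0.0551]
```

View pics/s2.png

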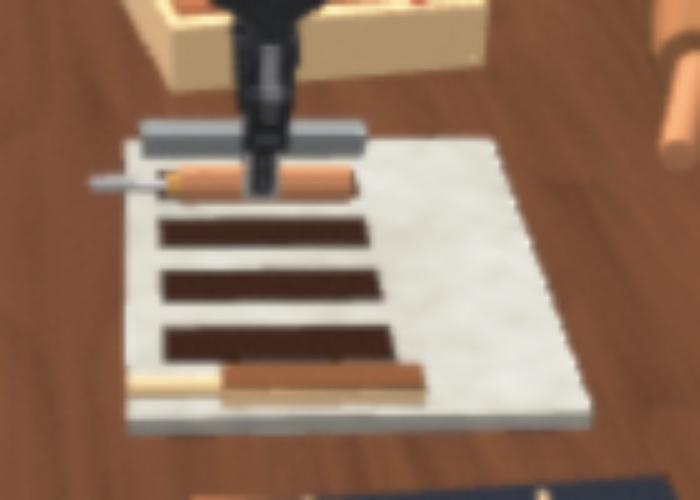

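```bash
python3 -m jog '[[1,0.001,-0.002,0.010,0],[1,0,0,0.0075,0],[1,0,0,0,0],[1,0,0,0,0]]'
python3 -m jog '[[0.2,0,0,0,0],[0.2,0,0,0,0],[0.2,0,0,0,0],[0.2,0,0,0,0]]'
python3 -m jog '[[0.2,0,0,-0.03,0],[0.2,0,0,-0.04,0],[0.2,0,0,-0.02,0],[0.2,0,0,0,0],[0.2,0,0,0,0]]'
python3 - <<'E'
from h import *
handles("wrist",.027)
go(.546,-.246,.10,185.9)
E
```

```text
clock: 8.28
tcp_pos: [0.5301, 0.2412, 0.0359]
orientation: [-0.004, 0.025, 0.999, 0.037]
wrist_force: [0.8, 0.6, 2.4]
finger_gap: 0.0204
grip_force: 41.4
clock: 8.62
tcp_pos: [0.529, 0.2407, 0.0354]
orientation: [-0.005, 0.025, 0.999, 0.036]
wrist_force: [1.3, -0.1, -0.2]
finger_gap: 0.0345
grip_force: 0.0
clock: 9.03
tcp_pos: [0.5312, 0.2344, 0.1269]
orientation: [-0.003, 0.025, 0.999, 0.037]
wrist_force: [-0.6, 0.5, 0.0]
finger_gap: 0.0341
grip_force: 0.0
wrist [256. 198.] [0.5317 0.2421] -2.5 118 23
wrist [ 23. 231.] [0.5452 0.058 ] -3.6 109 23
shift [-0.04   -0.4794 -0.01  ] turn -8.7 yaw 177.2 at [0.53   0.2342 0.1254]
```

```bash
python3 -m jog '[[-0.2,-0.003,-0.037,-0.002,0],[-0.2,-0.003,-0.037,-0.002,0],[-0.2,-0.003,-0.037,-0.002,0],[-0.2,-0.003,-0.037,-0.002,0],[-0.2,-0.003,-0.037,-0.002,0]]'|tail -1
python3 -m jog '[[-0.2,-0.003,-0.037,0,0],[-0.2,-0.003,-0.037,0,0],[-0.2,-0.003,-0.037,0,0],[-0.2,-0.003,-0.037,0,0],[-0.2,-0.003,-0.037,0,0]]'|tail -1
python3 -m jog '[[-0.2,-0.003,-0.037,0,0],[-0.2,-0.003,-0.037,0,-4],[-0.2,-0.003,-0.035,0,-4.7],[-0.2,0,0,0,0],[-0.2,0,0,0,0]]'
python3 -m jog '[[-0.2,0,0,0,0],[-0.2,0,0,0,0]]'
python3 - <<'E'
from h import *
handles("wrist",.0225)
go(.546,-.246,.028,185.9)
E
```

```text
grip_force: 0.0
grip_force: 0.0
clock: 10.33
tcp_pos: [0.5463, -0.2466, 0.0976]
orientation: [-0.003, -0.049, 0.998, 0.038]
wrist_force: [0.4, 0.4, -0.7]
finger_gap: 0.0511
grip_force: 0.0
clock: 10.5
tcp_pos: [0.5468, -0.2436, 0.0991]
orientation: [-0.003, -0.051, 0.998, 0.038]
wrist_force: [-1.1, -0.5, -0.0]
finger_gap: 0.0515
grip_force: 0.0
wrist [467. 194.] [ 0.526  -0.0786] -8.5 128 30
wrist [357. 191.] [ 0.5327 -0.165 ] 0.3 118 26
wrist [241. 210.] [ 0.5507 -0.2485] 5.9 104 22
shift [ 0.0012 -0.0077  0.0711] turn 0.0 yaw -174.1 at [ 0.5471 -0.2435  0.0995]
```

```bash
python3 -m jog '[[-0.2,0,-0.0085,0.03,0],[-0.2,0,0,0.03,0],[-0.2,0,0,0.01,0],[-0.2,0,0,0,0],[-0.2,0,0,0,0]]'
python3 -m jog '[[1,0,0,0,0],[1,0,0,0,0],[1,0,0,0,0],[1,0,0,0,0],[1,0,0,0,0]]'
python3 -m jog '[[1,0,0,-0.03,0],[1,0,0,-0.04,0],[1,0,0,-0.04,0],[1,0,0,0,0],[1,0,0,0,0]]'
python3 - <<'E'
from h import *
go(.538,.307,.14,177.2)
r=env.read_camera("wrist"); cv2.imwrite("pics/w4.png",r["img"][:,:,::-1])
E
```

```text
clock: 10.97
tcp_pos: [0.5477, -0.2474, 0.0298]
orientation: [-0.003, -0.052, 0.998, 0.037]
wrist_force: [-0.3, -0.5, 0.8]
finger_gap: 0.0513
grip_force: 0.0
clock: 11.38
tcp_pos: [0.5492, -0.2493, 0.0318]
orientation: [-0.0, -0.051, 0.998, 0.036]
wrist_force: [0.1, 1.0, 7.0]
finger_gap: 0.0203
grip_force: 39.7
clock: 11.8
tcp_pos: [0.5508, -0.2584, 0.1433]
orientation: [0.001, -0.051, 0.998, 0.034]
wrist_force: [1.1, 0.6, -1.8]
finger_gap: 0.0205
grip_force: 39.4
shift [-0.0446  0.5622  0.0423] turn 8.6 yaw -174.2 at [ 0.5508 -0.2584  0.1433]
```

View pics/w4.png

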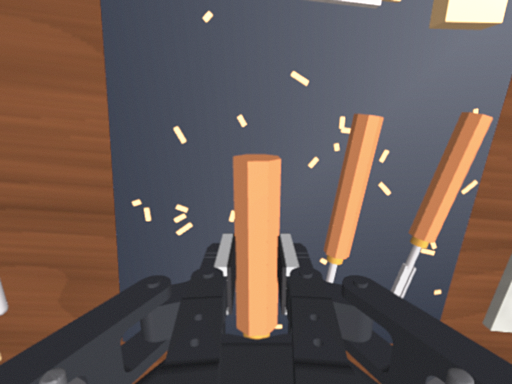

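Gouge a is held, its handle straight at columns 237–280. Carrying it to strip 1.

```bash
python3 -m jog '[[1,0,0,0,5],[1,0,0,0,3.6],[1,0.003,0.040,0,0],[1,0.003,0.040,0,0],[1,0.003,0.040,0,0]]'|tail -1
python3 -m jog '[[1,0.003,0.040,0.003,0],[1,0.003,0.040,0.003,0],[1,0.003,0.040,0.003,0],[1,0.003,0.040,0.003,0],[1,0.003,0.040,0.003,0]]'|tail -1
python3 -m jog '[[1,0.003,0.040,0.003,0],[1,0.003,0.040,0.003,0],[1,0.003,0.040,0.003,0],[1,0.003,0.040,0.003,0],[1,0.002,0.04,0.003,0]]'
python3 -m jog '[[1,0,0,0,0],[1,0,0,0,0],[1,0,0,0,0],[1,0,0,0,0]]'
python3 - <<'E'
from h import *
go(.539,.307,.0365,177.2)
E
```

```text
grip_force: 39.4
grip_force: 39.4
clock: 13.1
tcp_pos: [0.5338, 0.2669, 0.1459]
orientation: [-0.006, 0.024, 0.999, 0.036]
wrist_force: [0.2, -0.3, -0.7]
finger_gap: 0.0206
grip_force: 39.4
clock: 13.43
tcp_pos: [0.5351, 0.2641, 0.1467]
orientation: [-0.006, 0.025, 0.999, 0.036]
wrist_force: [0.5, -0.1, 0.3]
finger_gap: 0.0208
grip_force: 39.5
shift [-0.0032  0.035   0.113 ] turn -0.0 yaw 177.2 at [0.5351 0.2641 0.1467]
```

```bash
python3 -m jog '[[1,-0.003,0.035,0,0],[1,0,0,0.03,0],[1,0,0,0.03,0],[1,0,0,0.03,0],[1,0,0,0,0]]'|tail -1
python3 -m jog '[[1,0,0,0,0],[1,0,0,0,0],[1,0,0,0,0]]'
python3 - <<'E'
from h import *
go(.539,.3075,.0365,177.2)
E
```

```text
grip_force: 39.6
clock: 14.1
tcp_pos: [0.5416, 0.3064, 0.063]
orientation: [-0.003, 0.025, 0.999, 0.037]
wrist_force: [0.1, -0.5, -1.1]
finger_gap: 0.0205
grip_force: 39.6
shift [ 0.0025 -0.001   0.0265] turn -0.0 yaw 177.2 at [0.5416 0.3064 0.063 ]
```

```bash
python3 -m jog '[[1,0.001,-0.001,0.015,0],[1,0,0,0.0115,0],[1,0,0,0,0],[1,0,0,0,0]]'
python3 -m jog '[[0.3,0,0,0,0],[0.3,0,0,0,0],[0.3,0,0,0,0],[0.3,0,0,0,0]]'
python3 -m jog '[[0.3,0,0,-0.03,0],[0.3,0,0,-0.04,0],[0.3,0,0,-0.02,0],[0.3,0,0,0,0],[0.3,0,0,0,0]]'
python3 - <<'E'
from h import *
handles("wrist",.027)
r=env.read_camera("wrist"); cv2.imwrite("pics/w5.png",r["img"][:,:,::-1])
go(.5405,-.163,.10,177.4)
E
```

```text
clock: 14.43
tcp_pos: [0.5388, 0.3076, 0.0347]
orientation: [-0.004, 0.024, 0.999, 0.037]
wrist_force: [0.2, -0.6, -0.4]
finger_gap: 0.0203
grip_force: 40.9
clock: 14.77
tcp_pos: [0.5386, 0.3077, 0.0344]
orientation: [-0.005, 0.024, 0.999, 0.037]
wrist_force: [0.2, 0.6, -0.9]
finger_gap: 0.0299
grip_force: 0.0
clock: 15.18
tcp_pos: [0.5404, 0.3014, 0.1258]
orientation: [-0.003, 0.024, 0.999, 0.037]
wrist_force: [0.0, -0.0, 0.5]
finger_gap: 0.0299
grip_force: 0.0
wrist [171. 192.] [0.5316 0.2419] -2.8 118 24
wrist [256. 195.] [0.5401 0.3086] -2.5 103 23
shift [-0.0243 -0.4636 -0.0109] turn -0.1 yaw 177.3 at [0.5385 0.3008 0.123 ]
```

View pics/w5.png

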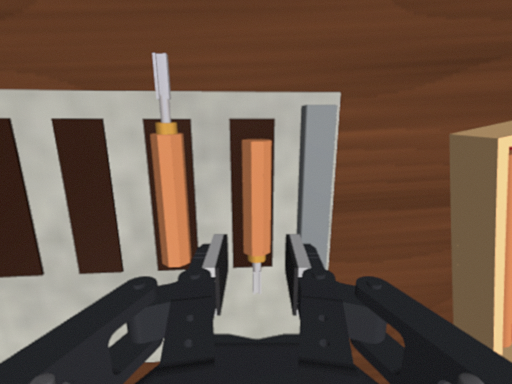

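Both handles lie centred on their strips: a at column 256 (rows 140–260) and b at column 171. Next is gouge d.

```bash
python3 -m jog '[[-0.2,-0.002,-0.0385,-0.002,0],[-0.2,-0.002,-0.0385,-0.002,0],[-0.2,-0.002,-0.0385,-0.002,0],[-0.2,-0.002,-0.0385,-0.002,0],[-0.2,-0.002,-0.0385,-0.002,0]]'|tail -1
python3 -m jog '[[-0.2,-0.002,-0.0385,0,0],[-0.2,-0.002,-0.0385,0,0],[-0.2,-0.002,-0.0385,0,0],[-0.2,-0.002,-0.0385,0,0],[-0.2,-0.002,-0.0385,0,0]]'|tail -1
python3 -m jog '[[-0.2,-0.002,-0.0385,0,0],[-0.2,-0.002,-0.0385,0,0],[-0.2,0,0,0,0],[-0.2,0,0,0,0],[-0.2,0,0,0,0]]'|tail -1
python3 -m jog '[[-0.2,0,0,0,0],[-0.2,0,0,0,0]]'
python3 - <<'E'
from h import *
handles("wrist",.0225); handles("top",.0225,(266,118,392,208),100)
go(.5405,-.163,.028,177.4)
E
```

```text
grip_force: 0.0
grip_force: 0.0
grip_force: 0.0
clock: 16.7
tcp_pos: [0.5406, -0.1594, 0.0995]
orientation: [-0.005, 0.023, 0.999, 0.037]
wrist_force: [-0.2, -0.1, 0.1]
finger_gap: 0.0514
grip_force: 0.0
wrist [358. 175.] [ 0.525  -0.0785] -8.6 123 26
wrist [240. 209.] [ 0.544  -0.1657] -2.3 140 23
top [283. 186.] [ 0.5236 -0.0763] -9.4 119 23
shift [-0.0006 -0.0086  0.0715] turn -0.0 yaw 177.4 at [ 0.5409 -0.1597  0.0999]
```

```bash
python3 -m jog '[[-0.2,-0.001,-0.0095,0.03,0],[-0.2,0,0,0.03,0],[-0.2,0,0,0.01,0],[-0.2,0,0,0,0],[-0.2,0,0,0,0]]'
python3 -m jog '[[1,0,0,0,0],[1,0,0,0,0],[1,0,0,0,0],[1,0,0,0,0],[1,0,0,0,0]]'
python3 -m jog '[[1,0,0,-0.03,0],[1,0,0,-0.04,0],[1,0,0,-0.04,0],[1,0,0,0,0],[1,0,0,0,0]]'
python3 - <<'E'
from h import *
go(.529,.1095,.13,177.2)
E
```

```text
clock: 17.22
tcp_pos: [0.5406, -0.1647, 0.0295]
orientation: [-0.005, 0.024, 0.999, 0.037]
wrist_force: [0.5, -0.5, 0.8]
finger_gap: 0.0511
grip_force: 0.0
clock: 17.63
tcp_pos: [0.5422, -0.166, 0.0313]
orientation: [-0.003, 0.024, 0.999, 0.036]
wrist_force: [-0.9, 1.3, 5.2]
finger_gap: 0.0208
grip_force: 39.6
clock: 18.05
tcp_pos: [0.5439, -0.1749, 0.1425]
orientation: [-0.001, 0.024, 0.999, 0.035]
wrist_force: [-0.7, 0.8, -2.0]
finger_gap: 0.0204
grip_force: 39.6
shift [0.0284 0.2817 0.0324] turn 0.0 yaw 177.2 at [ 0.5439 -0.1749  0.1425]
```

```bash
python3 -m jog '[[1,0.004,0.040,0.002,0],[1,0.004,0.040,0.002,0],[1,0.004,0.040,0.002,0],[1,0.004,0.040,0.002,0],[1,0.004,0.040,0.002,0]]'|tail -1
python3 -m jog '[[1,0.004,0.040,0,0],[1,0.004,0.042,0,0],[1,0,0,0,0],[1,0,0,0,0],[1,0,0,0,0]]' || true
python3 -m jog '[[1,0,0,0,0],[1,0,0,0,0]]'|tail -1
python3 - <<'E'
from h import *
go(.529,.1095,.0355,177.2)
E
```

```text
grip_force: 39.6
grip_force: 39.7
shift [0.0028 0.0716 0.1127] turn 0.3 yaw 177.5 at [0.5299 0.0298 0.1427]out of range; nothing moved
```

```bash
python3 -m jog '[[1,0.003,0.036,0,0.3],[1,0,0.036,0,0],[1,0,0,0.03,0],[1,0,0,0.03,0],[1,0,0,0.03,0]]'|tail -1
python3 -m jog '[[1,0,0,0,0],[1,0,0,0,0],[1,0,0,0,0],[1,0,0,0,0]]'
python3 - <<'E'
from h import *
go(.529,.1095,.0355,177.2)
E
```

```text
grip_force: 39.8
clock: 19.38
tcp_pos: [0.533, 0.1051, 0.0612]
orientation: [-0.003, 0.027, 0.999, 0.037]
wrist_force: [-0.2, -0.1, -1.2]
finger_gap: 0.0206
grip_force: 39.8
shift [0.004  0.0023 0.026 ] turn -0.3 yaw 176.9 at [0.533  0.1051 0.0612]
```

```bash
python3 -m jog '[[1,0.002,0.0025,0.015,0],[1,0,0,0.011,0],[1,0,0,0,0],[1,0,0,0,0]]'
python3 -m jog '[[0.3,0,0,0,0],[0.3,0,0,0,0],[0.3,0,0,0,0],[0.3,0,0,0,0]]'
python3 -m jog '[[0.3,0,0,-0.03,0],[0.3,0,0,-0.04,0],[0.3,0,0,-0.02,0],[0.3,0,0,0,0],[0.3,0,0,0,0]]'
python3 - <<'E'
from h import *
handles("wrist",.027)
go(.524,-.077,.10,170.9)
E
```

```text
clock: 19.72
tcp_pos: [0.5305, 0.11, 0.0351]
orientation: [-0.004, 0.027, 0.999, 0.037]
wrist_force: [-0.1, -0.5, -0.2]
finger_gap: 0.0208
grip_force: 39.9
clock: 20.05
tcp_pos: [0.5297, 0.1103, 0.0343]
orientation: [-0.004, 0.027, 0.999, 0.037]
wrist_force: [-0.6, 0.3, 0.6]
finger_gap: 0.03
grip_force: 0.0
clock: 20.47
tcp_pos: [0.5313, 0.1037, 0.125]
orientation: [-0.003, 0.027, 0.999, 0.037]
wrist_force: [-0.7, -0.3, -0.6]
finger_gap: 0.0297
grip_force: 0.0
wrist [257. 193.] [0.5322 0.1111] -3.7 138 23
wrist [416. 187.] [0.5315 0.2434] -2.3 117 23
wrist [ 14. 213.] [ 0.5284 -0.0713] -12.9 129 26
wrist [492. 191.] [0.5396 0.3101] -1.4 103 26
wrist [189. 206.] [0.5395 0.0571] -5.2 97 21
shift [-0.0038 -0.182   0.0103] turn 6.1 yaw 177.0 at [0.53   0.1037 0.1236]
```

```bash
python3 -m jog '[[-0.2,-0.001,-0.0365,0,0],[-0.2,-0.001,-0.0365,0,0],[-0.2,-0.001,-0.0365,0,0],[-0.2,-0.001,-0.0365,0,0],[-0.2,0,-0.036,0.01,6]]'|tail -1
python3 -m jog '[[-0.2,0,0,0,0],[-0.2,0,0,0,0],[-0.2,0,0,0,0],[-0.2,0,0,0,0]]'
python3 - <<'E'
from h import *
handles("wrist",.0225)
go(.524,-.0775,.028,170.9)
E
```

```text
grip_force: 0.0
clock: 21.27
tcp_pos: [0.5235, -0.0758, 0.0995]
orientation: [-0.008, 0.078, 0.996, 0.037]
wrist_force: [0.7, 0.6, -0.6]
finger_gap: 0.0514
grip_force: 0.0
wrist [492. 173.] [0.533  0.1099] -2.4 140 23
wrist [244. 207.] [ 0.5281 -0.0794] -9.3 128 23
wrist [423. 206.] [0.5465 0.0564] -2.8 111 23
shift [-0.0019 -0.007   0.0715] turn 0.2 yaw 171.1 at [ 0.5238 -0.0756  0.0999]
```

```bash
python3 -m jog '[[-0.2,-0.002,-0.0075,0.03,0],[-0.2,0,0,0.03,0],[-0.2,0,0,0.01,0],[-0.2,0,0,0,0],[-0.2,0,0,0,0]]'
python3 -m jog '[[1,0,0,0,0],[1,0,0,0,0],[1,0,0,0,0],[1,0,0,0,0],[1,0,0,0,0]]'
python3 -m jog '[[1,0,0,-0.03,0],[1,0,0,-0.04,0],[1,0,0,-0.04,0],[1,0,0,0,-6],[1,0,0,0,0]]'
python3 - <<'E'
from h import *
go(.5325,.1755,.13,177.2)
E
```

```text
clock: 21.73
tcp_pos: [0.5241, -0.0785, 0.0299]
orientation: [-0.007, 0.078, 0.996, 0.037]
wrist_force: [0.3, -1.0, 0.5]
finger_gap: 0.0509
grip_force: 0.0
clock: 22.15
tcp_pos: [0.5258, -0.0799, 0.0316]
orientation: [-0.005, 0.079, 0.996, 0.036]
wrist_force: [-0.5, 0.3, 6.1]
finger_gap: 0.0206
grip_force: 39.4
clock: 22.57
tcp_pos: [0.5275, -0.0887, 0.143]
orientation: [-0.001, 0.025, 0.999, 0.035]
wrist_force: [-0.0, -0.6, -2.2]
finger_gap: 0.0205
grip_force: 39.7
shift [0.0083 0.2625 0.0317] turn -0.1 yaw 177.1 at [ 0.5275 -0.0887  0.143 ]
```

```bash
python3 -m jog '[[1,0.001,0.0375,0,0],[1,0.001,0.0375,0,0],[1,0.001,0.0375,0,0],[1,0.001,0.0375,0,0],[1,0.001,0.0375,0,0]]'|tail -1
python3 -m jog '[[1,0.001,0.0375,0,0],[1,0.001,0.0375,0,0],[1,0,0,0.03,0],[1,0,0,0.03,0],[1,0,0,0.03,0]]'|tail -1
python3 -m jog '[[1,0,0,0,0],[1,0,0,0,0],[1,0,0,0,0],[1,0,0,0,0]]'
python3 - <<'E'
from h import *
go(.532,.1755,.0355,177.2)
E
```

```text
grip_force: 39.7
grip_force: 39.8
clock: 23.73
tcp_pos: [0.533, 0.1806, 0.0707]
orientation: [-0.003, 0.027, 0.999, 0.037]
wrist_force: [-0.1, -0.1, -0.7]
finger_gap: 0.0205
grip_force: 39.8
shift [ 0.0004 -0.0078  0.0348] turn -0.3 yaw 176.9 at [0.533  0.1806 0.0707]
```

```bash
python3 -m jog '[[1,0,-0.0075,0.005,0],[1,0,0,0.015,0],[1,0,0,0.0145,0],[1,0,0,0,0],[1,0,0,0,0]]'
python3 -m jog '[[0.3,0,0,0,0],[0.3,0,0,0,0],[0.3,0,0,0,0],[0.3,0,0,0,0]]'
python3 -m jog '[[0.3,0,0,-0.04,0],[0.3,0,0,-0.04,0],[0.3,0,0,-0.04,0],[0.3,0,0,0,0],[0.3,0,0,0,0]]'
python3 - <<'E'
from h import *
handles("wrist",.027)
r=env.read_camera("wrist"); cv2.imwrite("pics/w6.png",r["img"][:,:,::-1])
r=env.read_camera("top"); cv2.imwrite("pics/t6.png",r["img"][:,:,::-1])
E
```

```text
clock: 24.15
tcp_pos: [0.5317, 0.1752, 0.0347]
orientation: [-0.004, 0.027, 0.999, 0.037]
wrist_force: [-0.2, 0.9, -0.8]
finger_gap: 0.0206
grip_force: 41.9
clock: 24.48
tcp_pos: [0.5312, 0.1758, 0.0344]
orientation: [-0.004, 0.027, 0.999, 0.037]
wrist_force: [-0.6, -0.4, 0.3]
finger_gap: 0.0301
grip_force: 0.0
clock: 24.9
tcp_pos: [0.5342, 0.1672, 0.1571]
orientation: [-0.001, 0.027, 0.999, 0.037]
wrist_force: [0.1, 0.2, 0.4]
finger_gap: 0.0296
grip_force: 0.0
wrist [182. 185.] [0.5319 0.1109] -3.9 137 23
wrist [256. 184.] [0.533  0.1767] -3.6 126 22
wrist [327. 180.] [0.5311 0.2428] -2.6 116 22
wrist [398. 183.] [0.5401 0.3097] -2.5 103 22
wrist [123. 209.] [0.5451 0.0575] -2.7 108 22
```

View pics/w6.png

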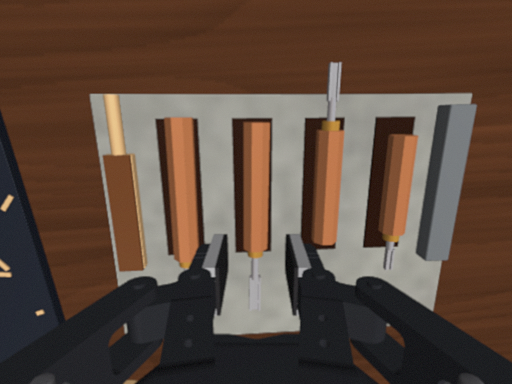

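The picture shows all four handles centred and straight on their strips: d at column 182, c at 256, b at 327 and a at 398, next to the stone at 445. The gripper is clear above them.

```bash
python3 -m jog '[[0.3,0,0,-0.02,0],[0.3,0,0,0,0],[0.3,0,0,0,0]]'|tail -1; python3 -c "
from workcell import env
print(env.hand_in())"
```

```text
grip_force: 0.0
the job is handed in; nothing more can be done
None
```

The job is handed in (no verdict came back): the gouges lie shortest to longest from the stone to the strop, one per strip, each handle within about 10 mm along and 3 mm across of its strip's middle in the last wrist picture, with gouge b pointing the opposite way to the others (either way is allowed), after about 25 s of the 112 s.

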